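Lock the game board into its holder

TASK

Slide the game board fully home against the far fence of its holder without toppling the pawns standing on it. Then turn the red cam knob clockwise until the sprung brass follower drops right into the cam's notch and its tongue locks the board. Leave the knob locked and don't disturb the other things on the table.

Things in the scene. Friction and masses are not known exactly. Their poses are not given: they have to be found in the camera images.
- holder: Fixed plywood board holder. Origin: centre of the underside of the board bay; x points to the far fence (away from the robot, give or take its yaw), y to the side with the red cam, z up. Base plate 12 mm thick (top at z = 12 mm), covering x -120..+115, y -97..+97 mm, and a wing under the cam to y = 230 mm. The far fence's inner face is at x = +100 mm, its top at z = 38 mm; low side rails (top at z = 24 mm) guide the board with 2.5 mm of play each side.
- board: Loose wooden game board, 160 x 160 x 18 mm, 0.42 kg, lying on the base plate between the rails, four pawns standing on it. Origin: centre of its underside; axes parallel to the holder's. It starts 25 to 50 mm short of the fence and is home when its far edge touches the fence, with its origin at holder x = +20 mm. In the middle of its +y side is a lock slot 26 mm long in x and 12 mm deep. Sliding it takes 2 to 6 N.
- board_edge (a point): Middle of the board's near (-x) edge face, 9 mm above its underside (21 mm above the table): the place to push.
- pawn_red1: Red pawn, 43 mm high, round foot 22 mm across, 30 g, standing loose on the board. Origin: centre of its foot; z is its upright axis.
- pawn_red2: Another red pawn, 43 mm high, round foot 22 mm across, 30 g, standing loose on the board. Origin: centre of its foot; z is its upright axis.
- pawn_yellow1: Yellow pawn, 43 mm high, round foot 22 mm across, 30 g, standing loose on the board. Origin: centre of its foot; z is its upright axis.
- pawn_yellow2: Another yellow pawn, 43 mm high, round foot 22 mm across, 30 g, standing loose on the board. Origin: centre of its foot; z is its upright axis.
- cam (a joint): Angle of the red cam knob (rad), 0 to 2.1; grows as the knob turns clockwise seen from above. Starts at 0.2 to 0.7; the notch comes to the roller at 1.6 (the roller starts to sink over the edge of the notch about 0.25 before that and is fully down from about 0.07 before it). The knob stays where it is left; turning takes about 0.1 N m. Once the roller is in the notch the knob is held at 1.6 within about 0.1.
- cam_grip (a point): Grip point of the cam knob, on its upright axis (holder x = 20, y = 145 mm), 52.5 mm above the table, in the black grip bar that stands on the red disc. Its x axis lies along the bar: 50 mm long, 14 mm thick (pinch it across y), from 36.5 to 69.5 mm above the table. Below it are the red disc, 76 mm across, top at 24.5 mm, and a hub 28 mm across. White line on one end of the bar. The axes turn with the knob.
- follower (a joint): Travel (m) of the sprung brass follower frame around the cam; grows as it moves towards the board (holder -y). 0 to 0.003 while its roller rides on the rim of the cam, 0.014 when the roller is at the bottom of the notch. A spring of 6 to 8 N pushes it towards the board. The tongue (16 mm wide) on its inner side then enters the board's slot by 5 mm; if the board is not home the tongue meets the board's side and stops at 0.006 to 0.011.
- roller (a point): Centre of the follower's steel roller (12 mm across), outside the cam on the holder's +y side; 19.5 mm above the table. Moves towards the cam's axis by 11 to 14 mm when it drops into the notch.
- die: White die, 18 mm. Bystander, loose. Origin: centre of its underside.
- dice_cup: Dark wooden dice cup, 72 mm across, 85 mm high. Bystander, loose. Origin: centre of its underside.
- coffee_mug: Blue mug, 80 mm across, 95 mm high, handle at its +y. Bystander, loose. Origin: centre of its underside.
- glasses_case: Black glasses case, 160 x 60 x 36 mm. Bystander, loose. Origin: centre of its underside.
Not all that is in view belongs to the job. Of the things that look like the board, the largest one is meant.

How it is judged:
By the outcome, as a careful person would: the job done as asked, in the order asked, and still so for the second after the job is handed in, with the robot touching nothing.
It also fails if it takes over 46 s, if anything falls off the work surface, if the arm or the gripper's body presses on something with over 40 N, if the wrist force passes 120 N, or if a joint passes its speed limit or range.

ROBOT

A 6-joint arm with a two-finger parallel gripper is mounted at the origin on the work surface. World frame = base frame: x ahead of the robot, y to its left, z up, the work surface at z = 0. Lengths are in m, angles in rad, forces in N, time in s.
With the tool pointing down it reaches from about 0.375 to 0.975 m from the base axis. Payload 3.8 kg.
Tool frame: the origin (TCP) lies at the very end of the fingers, on their centre line; the grasp point (between the pads) lies 19 mm behind it; z points along the fingers, y is the direction in which the jaws open and shut (so a half turn about z gives the same grasp; the last joint's range is limited). The gripper opens to 85 mm and grips with 20 to 120 N. Pads are 22 mm wide; open, the fingers measure 114 mm over their backs; the gripper's body (76 mm by 85 mm) begins 54 mm behind the grasp point. The pads swing forward as they close: fully open they stand 13 mm farther back than shut.
Start: joints at [1.066, 0.264, 1.604, -0, 1.274, -0.037], TCP at [0.304, 0.602, 0.231] pointing down, gripper open.
Joint ranges: [-2.63, 2.63], [-0.94, 2.18], [0.31, 2.57], [-1.31, 4.45], [0, 2.66], [-2.55, 2.55]. Speed limits (rad/s): [2.57, 2.57, 3.14, 3.14, 3.14, 3.14].

INTERFACE

Orientations are given as a rotation vector (axis times angle).
In Python, from workcell import status, read_camera, camera_info, order gives the robot as it stands.
- The arm moves only by the tool move_arm, never from a script. Its argument "deltas" is a list of rows, each a list of 3 entries, a list of its own where there are three numbers: the turn, a rotation vector about the world's x, y, z as a fraction of full scale, then the shift along the world's x, y, z as a fraction of full scale, then the closure, from -1 (fully open) to 1 (shut), so that 0 is half open. A call has 1 to 20 rows; each row is the pose to reach, as a shift and turn from the pose commanded when the call began; what a row does not reach only later rows make up. Full scale, the value 1, is 0.1 m for a shift and pi/2 rad for a turn. A row lasts 1/8 s, in which the tool goes at most 62.5 mm and 10.7 degrees, less where a joint would pass 70% of its speed; a pose out of reach is approached as far as the arm can. A call with a number of a shift or a turn outside -1 to 1 is refused whole. A call with a gripper value outside its range is refused whole. The fingers move at their own pace and stop on an object; "grip_force" is the grip in N (left out, the last holds). Time passes only in rows, so rows that repeat a pose let the fingers close. It gives the time, the measured TCP pose, the force and the opening at its end, in the units of the state.
- status.read_state(): the state, without advancing time (a new reading comes with each control period).
- read_camera(name): name is "scene" or "top"; returns (picture, depth): 480x640x3 uint8, red, green, blue; 480x640 float32, m along the optical axis (not along the pixel's ray), 0 where there is no reading.
- camera_info(name): a dict with "K" (3x3 intrinsics, pixels), "R" (3x3) and "t" (3): a world point X has camera coordinates R X + t. Camera axes: x right, y down, z forward; pixel columns grow to the right and rows downward; lengths in m; the calibration is good to about 2 mm. A picture is of the moment at which its call begins. camera_info takes no time and is no camera call.
- order.finish_job(): hands the job in, once; it reports no verdict.
The state is a dict: "time": time; "q": joint angles; "joint_vel": joint speeds; "joint_torque": joint torques, N m; "tool_pos": TCP position; "tcp_rot": TCP orientation; "wrist_force": force on the tool from outside, world axes, zero at the start; "torque": the same for the moment, N m; "width": opening from 0.0 (shut) to 1.0 (fully open).
Only numpy, scipy, OpenCV 4.12 (cv2) and the standard library are available. Lean on these libraries where they do the work, as an engineer would, in place of code of your own. Each camera call takes 0.05 s, during which the arm holds its last target. There are 200 camera calls.

## Working session

There is one attempt and no reset: what is moved stays moved. The work goes in short steps, Python scripts to look and compute and a tool call to move; the robot and the scene stay as the last step left them, time stands still between calls to the robot, and variables do not carry over. Pictures are saved under pics/ and viewed, about 8 in all and at most 12, crops included, and the job is handed in when it is done.

Besides the shell and the picture viewer there is one more tool, called as name([rows], argument=value, ...), one row to a line, values as JSON. move_arm: Moves the arm, as the interface text tells. Its arguments: {"type":"object","properties":{"deltas":{"type":"array","items":{"type":"array"}},"grip_force":{"type":"number"}},"required":["deltas"]}

```bash
mkdir -p pics; ls
cat > h.py <<'E'
import numpy as np, cv2
from workcell import status, read_camera, camera_info, order
def snap(name,fn):
    p,d=read_camera(name); np.savez(f'/tmp/{fn}.npz',p=p,d=d); cv2.imwrite(f'pics/{fn}.png',p[:,:,::-1]); return p,d
def ray(cam,u,v,z):
    "pixel -> world point on plane z"
    c=camera_info(cam);K,R,t=[np.array(c[k],float) for k in 'KRt']
    C=-R.T@t; d=R.T@np.linalg.solve(K,[u,v,1.]); return C+d*(z-C[2])/d[2]
def proj(cam,X):
    c=camera_info(cam);K,R,t=[np.array(c[k],float) for k in 'KRt']
    q=K@(R@np.array(X,float)+t); return q[:2]/q[2]
def cloud(cam,d):
    c=camera_info(cam);K,R,t=[np.array(c[k],float) for k in 'KRt']
    v,u=np.mgrid[:480,:640]; P=np.stack([u,v,np.ones_like(u)],-1)@np.linalg.inv(K).T*d[...,None]
    return (P-t)@R
E
python3 - <<'E'
from h import *
for n in('scene','top'):
    snap(n,n+'0'); c=camera_info(n); R=np.array(c['R']); print(n,(-R.T@np.array(c['t'])).round(3),R.round(2).tolist(),c['K'][0][0])
print(status.read_state())
E
```

```text
pics
scene [1.149 0.104 0.775] [[-0.2, 0.98, 0.01], [0.72, 0.15, -0.67], [-0.66, -0.12, -0.74]] 486.5919073986602
top [ 0.438 -0.005  1.092] [[-0.02, -1.0, 0.01], [-1.0, 0.02, -0.06], [0.06, -0.01, -1.0]] 442.4108155622353
{'time': 0.1, 'q': array([ 1.06610954e+00,  2.64700206e-01,  1.60527295e+00, -1.37564053e-05,
        1.27370322e+00, -3.69136918e-02]), 'joint_vel': array([ 2.20218677e-05, -1.39223106e-03, -3.09392762e-03,  4.74526069e-04,
        6.23523719e-04,  1.31680208e-03]), 'joint_torque': array([-4.74281751e-04, -5.16704357e+01, -3.68591630e+01,  9.59104455e-06,
        6.26114546e-03,  1.00015868e-05]), 'tool_pos': array([0.30404278, 0.6018861 , 0.23005226]), 'tcp_rot': array([-0.7279627 , -3.05552653,  0.0031588 ]), 'wrist_force': array([ 0.36618723, -1.10300056, -0.68417935]), 'torque': array([ 0.06468433, -0.03436267,  0.01066187]), 'width': 0.9998275341806487}
```

View pics/top0.png

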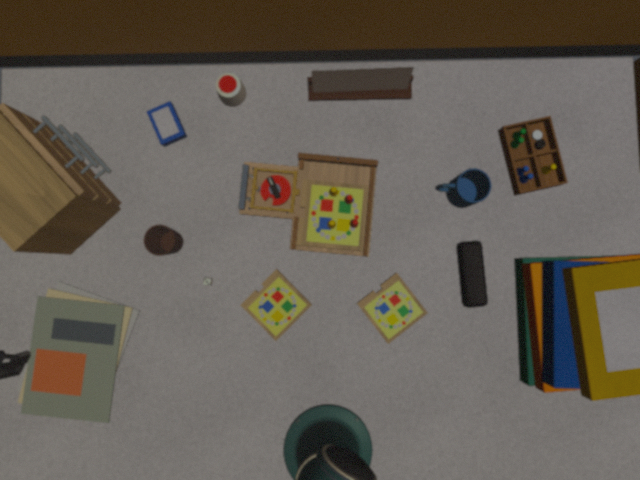

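View pics/scene0.png

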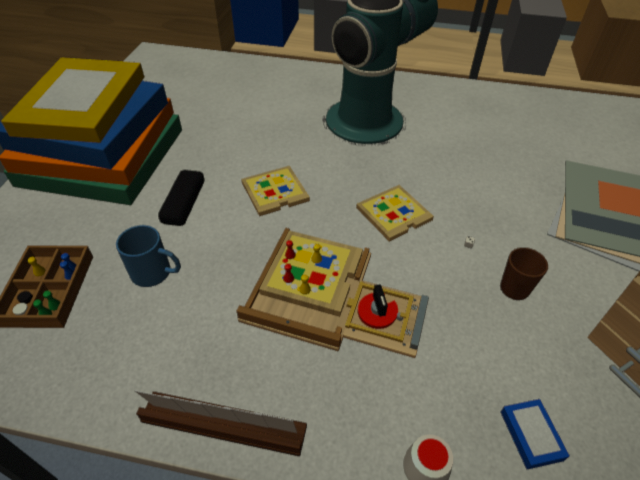

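The top view shows the holder at about (335,205). Board candidates are the large one in the holder (335,215) and two small lookalikes at (278,305) and (392,307), so I choose the large one. Red knob candidates are the cam disc with a black bar (275,190) and a red-topped jar (228,85), so I choose the cam. I'll check both choices in a close crop.

Run:
```python
from h import *
a=cv2.imread('pics/top0.png')[145:265,230:390]; b=cv2.imread('pics/scene0.png')[225:360,230:440]
a=cv2.resize(a,None,fx=3.7,fy=3.7,interpolation=3);a=cv2.resize(a,(400,300)) if 0 else a
a=cv2.resize(cv2.imread('pics/top0.png')[145:265,230:390],(800,600),interpolation=3)
cv2.imwrite('pics/c1.png',cv2.convertScaleAbs(a,alpha=1.5))
cv2.imwrite('pics/c2.png',cv2.convertScaleAbs(cv2.resize(b,(800,514),interpolation=3),alpha=1.3))
d=np.load('/tmp/top0.npz');P=cloud('top',d['d']);p=d['p'].astype(int)
hsv=cv2.cvtColor(d['p'],cv2.COLOR_RGB2HSV)
def m(mask,n):
    k,l,s,c=cv2.connectedComponentsWithStats(mask.astype(np.uint8))
    for i in range(1,k):
        if s[i,4]>8 and 235<c[i,0]<390 and 145<c[i,1]<265: print(n,s[i],c[i].round(1),np.median(P[l==i],0).round(3))
m(((hsv[...,0]<8)|(hsv[...,0]>172))&(hsv[...,1]>170)&(hsv[...,2]>60),'red')
Z=P[...,2]
print('table z',np.median(Z[270:300,200:230]))
for z0,z1 in((.006,.018),(.02,.027),(.027,.034),(.034,.045)):
    mk=np.zeros(Z.shape,bool);mk[145:265,230:390]=((Z>z0)&(Z<z1))[145:265,230:390]
    k,l,s,c=cv2.connectedComponentsWithStats(mk.astype(np.uint8))
    for i in range(1,k):
        if s[i,4]>60:
            q=P[l==i][:,:2].astype(np.float32); r=cv2.minAreaRect(q); print(z0,s[i],np.round(r[0],3),np.round(r[1],3),r[2])
```

```text
red [261 175  30  30 449] [276.7 190. ] [0.627 0.104 0.025]
red [347 196   5   5  19] [348.8 198. ] [ 0.598 -0.063  0.071]
red [322 200  10  11 100] [326.5 204.9] [ 0.588 -0.011  0.031]
red [352 216   5  10  27] [354.6 221.4] [ 0.542 -0.076  0.07 ]
table z 0.00048698491819965974
0.006 [ 239  160  132   90 2382] [0.592 0.046] [0.312 0.221] 83.4203109741211
0.006 [366 167  11  90 137] [ 0.572 -0.121] [0.005 0.22 ] 82.88082885742188
0.006 [254 171  40  38 560] [0.631 0.119] [0.09  0.088] 83.14421844482422
0.006 [295 241  69  15 331] [ 0.48  -0.015] [0.034 0.168] 2.28053879737854
0.02 [363 165  13  91 355] [ 0.575 -0.107] [0.022 0.219] 83.22706604003906
0.02 [249 168  51  45 462] [0.63  0.118] [0.126 0.101] 82.88097381591797
0.02 [258 175  33  31 445] [0.629 0.113] [0.073 0.074] 43.98919677734375
0.02 [291 217   7  33 127] [0.523 0.067] [0.013 0.078] 83.59077453613281
0.027 [238 164  11  46 245] [0.638 0.19 ] [0.015 0.109] 83.31851959228516
0.027 [ 294  179   74   72 3752] [ 0.565 -0.021] [0.165 0.16 ] 83.31771087646484
0.034 [298 153  80  13 474] [ 0.699 -0.04 ] [0.193 0.015] 83.26554870605469
```

View pics/c1.png

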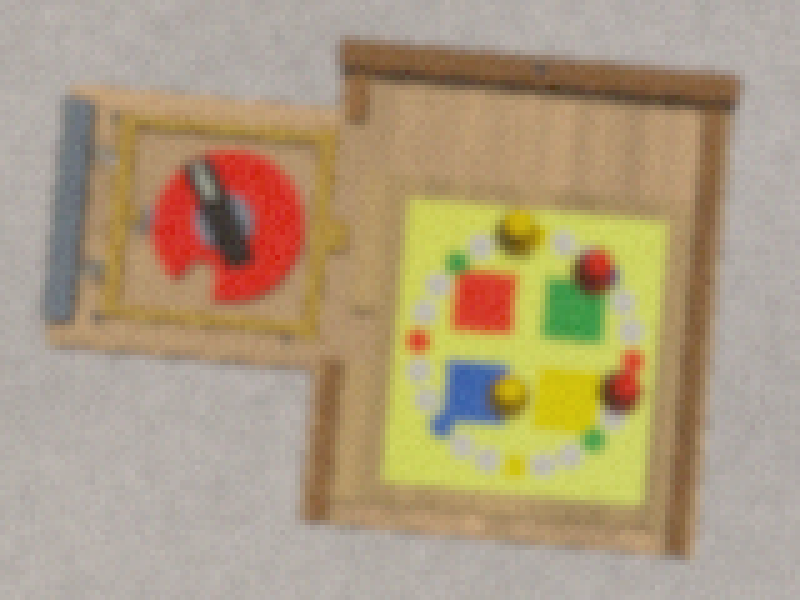

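View pics/c2.png

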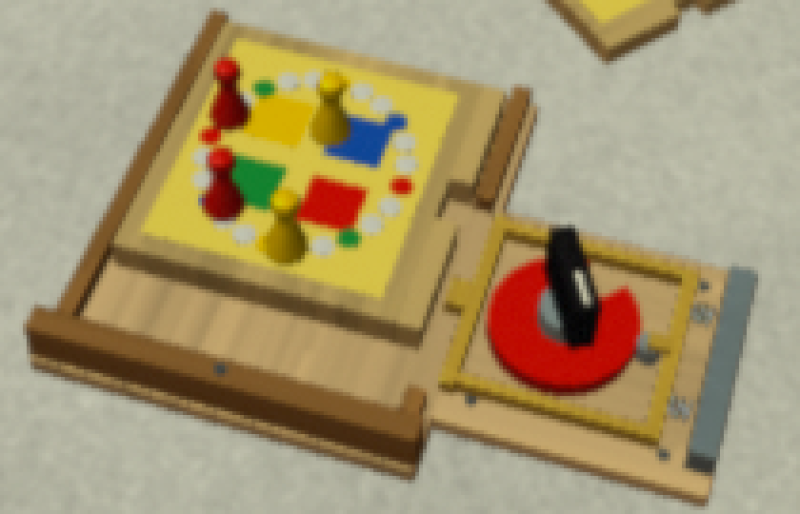

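The crop confirms the big board with its slot and four pawns, and the cam with its black bar (white end at crop (205,170), notch at lower left (200,265)). From the point cloud:
- Holder yaw is about -6.75° and its origin is at (0.592,-0.027).
- The board is about 48 mm short of home.
- The cam axis is at (0.629,0.114) and the cam angle is about 0.5.

I'm moving to the push start now.

move_arm([
  [[0, 0, 0.11], [0.12, -0.5, 0], 1],
  [[0, 0, 0.222], [0.24, -1, 0], 1],
  [[0, 0, 0.222], [0.24, -1, 0], 1],
], grip_force=40)

```text
time: 0.48
tool_pos: [0.3286, 0.4991, 0.2304]
tcp_rot: [-0.19, -3.135, 0.004]
wrist_force: [0.6, 0.5, -0.1]
width: 0.377
```

move_arm([
  [[0, 0, 0], [0.12, -0.5, 0], 1],
  [[0, 0, 0], [0.24, -1, 0], 1],
  [[0, 0, 0], [0.24, -1, 0], 1],
])

```text
time: 0.85
tool_pos: [0.3527, 0.4005, 0.231]
tcp_rot: [-0.193, -3.135, 0.001]
wrist_force: [-1.1, 0.2, 0.1]
width: -0.002
```

move_arm([
  [[0, 0, 0], [0.12, -0.5, 0], 1],
  [[0, 0, 0], [0.24, -1, 0], 1],
  [[0, 0, 0], [0.24, -1, 0], 1],
])

```text
time: 1.23
tool_pos: [0.3769, 0.3015, 0.2313]
tcp_rot: [0.193, 3.136, 0.0]
wrist_force: [0.5, -0.0, 0.6]
width: -0.0
```

move_arm([
  [[0, 0, 0], [0.12, -0.5, 0], 1],
  [[0, 0, 0], [0.24, -1, 0], 1],
  [[0, 0, 0], [0.24, -1, 0], 1],
])

```text
time: 1.6
tool_pos: [0.4013, 0.202, 0.2315]
tcp_rot: [0.193, 3.135, 0.001]
wrist_force: [-1.2, -0.1, -0.5]
width: -0.001
```

move_arm([
  [[0, 0, 0], [0.12, -0.5, 0], 1],
  [[0, 0, 0], [0.24, -1, 0], 1],
  [[0, 0, 0], [0.24, -1, 0], 1],
])

```text
time: 1.98
tool_pos: [0.4256, 0.1022, 0.2315]
tcp_rot: [0.193, 3.135, 0.001]
wrist_force: [0.2, 0.7, -0.2]
width: -0.002
```

move_arm([
  [[0, 0, 0], [0.12, -0.5, 0], 1],
  [[0, 0, 0], [0.24, -1, 0], 1],
  [[0, 0, 0], [0.24, -1, 0], 1],
  [[0, 0, 0], [0.24, -1, 0], 1],
])

```text
time: 2.48
tool_pos: [0.4487, 0.0045, 0.2311]
tcp_rot: [-0.186, -3.136, -0.002]
wrist_force: [-0.2, -0.2, -0.8]
width: 0.001
```

move_arm([
  [[0, 0, 0], [0, -0.05, -0.5], 1],
  [[0, 0, 0], [0, -0.1, -1], 1],
  [[0, 0, 0], [0, -0.1, -1], 1],
])

```text
time: 2.85
tool_pos: [0.4443, -0.0053, 0.1273]
tcp_rot: [-0.183, -3.126, -0.001]
wrist_force: [0.4, 1.0, 0.1]
width: -0.002
```

move_arm([
  [[0, 0, 0], [0, 0, -0.4], 1],
  [[0, 0, 0], [0, 0, -0.8], 1],
  [[0, 0, 0], [0, 0, -1], 1],
  [[0, 0, 0], [0, 0, -1], 1],
])

```text
time: 3.35
tool_pos: [0.4487, -0.0062, 0.0318]
tcp_rot: [-0.185, -3.135, -0.001]
wrist_force: [-0.4, -0.1, -0.6]
width: -0.002
```

move_arm([
  [[0, 0, 0], [0, 0, -0.12], 1],
  [[0, 0, 0], [0, 0, -0.12], 1],
  [[0, 0, 0], [0, 0, -0.12], 1],
])

```text
time: 3.72
tool_pos: [0.4491, -0.0075, 0.02]
tcp_rot: [0.187, 3.135, 0.0]
wrist_force: [-0.2, 0.4, 0.5]
width: 0.005
```

Run:
```python
from h import *
for n in('scene','top'): snap(n,n+'1')
print(status.read_state()['tool_pos'])
a=cv2.imread('pics/top1.png')[145:295,250:390]; b=cv2.imread('pics/scene1.png')[190:350,230:380]
f=lambda i:cv2.resize(i,(400,430),interpolation=3)
cv2.imwrite('pics/c3.png',cv2.convertScaleAbs(np.hstack([f(a),f(b)]),alpha=1.4))
```

```text
[ 0.448895   -0.00759176  0.01988182]
```

View pics/c3.png

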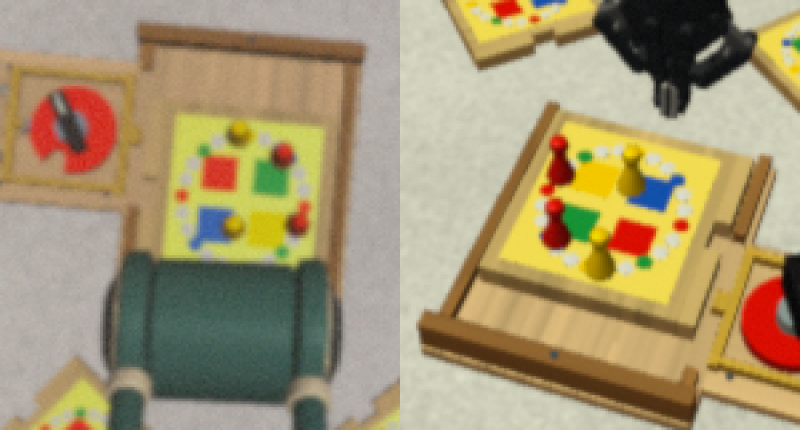

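move_arm([
  [[0, 0, 0], [0.08, -0.009, -0.03], 1],
  [[0, 0, 0], [0.16, -0.019, -0.03], 1],
  [[0, 0, 0], [0.19, -0.022, -0.03], 1],
  [[0, 0, 0], [0.21, -0.025, -0.03], 1],
  [[0, 0, 0], [0.23, -0.027, -0.03], 1],
  [[0, 0, 0], [0.25, -0.03, -0.03], 1],
  [[0, 0, 0], [0.27, -0.032, -0.03], 1],
  [[0, 0, 0], [0.29, -0.034, -0.03], 1],
  [[0, 0, 0], [0.31, -0.036, -0.03], 1],
  [[0, 0, 0], [0.33, -0.039, -0.03], 1],
  [[0, 0, 0], [0.35, -0.041, -0.03], 1],
  [[0, 0, 0], [0.375, -0.044, -0.03], 1],
  [[0, 0, 0], [0.4, -0.047, -0.03], 1],
  [[0, 0, 0], [0.425, -0.05, -0.03], 1],
  [[0, 0, 0], [0.45, -0.053, -0.03], 1],
  [[0, 0, 0], [0.475, -0.056, -0.03], 1],
  [[0, 0, 0], [0.5, -0.059, -0.03], 1],
  [[0, 0, 0], [0.525, -0.062, -0.03], 1],
  [[0, 0, 0], [0.55, -0.064, -0.03], 1],
  [[0, 0, 0], [0.57, -0.067, -0.03], 1],
])

```text
time: 6.32
tool_pos: [0.5028, -0.0139, 0.0156]
tcp_rot: [-0.187, -3.131, -0.0]
wrist_force: [-6.2, 0.2, 4.4]
width: -0.003
```

```bash
cat > fence.py <<'E'
from h import *
import sys
n=sys.argv[1]; p,d=snap('scene','scene'+n)
P=cloud('scene',d); o=np.array([.5923,-.0274]); hx=np.array([.993,-.117]); hy=np.array([.117,.993])
X=(P[...,:2]-o)@hx; Y=(P[...,:2]-o)@hy; Z=P[...,2]
m=(Z>.026)&(Z<.034)&(abs(Y)<.07)&(X>-.1)&(X<.098)
print('board far edge hx (98%)',np.percentile(X[m],98).round(4))
m=(Z>.008)&(Z<.018)&(abs(Y)<.06)&(X>-.0)&(X<.097); print('bare base px',m.sum(), np.percentile(X[m],[5,95]).round(4) if m.sum() else '')
m=(Z>.06)&(Z<.08)&(abs(Y)<.08)&(abs(X)<.1)
print('pawn-top px',m.sum()); print(status.read_state()['wrist_force'],status.read_state()['tool_pos'])
E
python3 fence.py 2
```

```text
board far edge hx (98%) 0.0812
bare base px 247 [0.0807 0.0861]
pawn-top px 485
[-3.91560028 -0.30434098  0.23282406] [ 0.50332018 -0.01398943  0.01566136]
```

move_arm([
  [[0, 0, 0], [0.02, -0.002, 0], 1],
  [[0, 0, 0], [0.04, -0.005, 0], 1],
  [[0, 0, 0], [0.06, -0.007, 0], 1],
  [[0, 0, 0], [0.08, -0.009, 0], 1],
  [[0, 0, 0], [0.1, -0.012, 0], 1],
  [[0, 0, 0], [0.12, -0.014, 0], 1],
  [[0, 0, 0], [0.135, -0.016, 0], 1],
  [[0, 0, 0], [0.15, -0.018, 0], 1],
])

```text
time: 7.38
tool_pos: [0.5205, -0.016, 0.0163]
tcp_rot: [-0.187, -3.136, -0.0]
wrist_force: [-2.1, 0.7, -1.8]
width: 0.003
```

move_arm([
  [[0, 0, 0], [0.01, -0.001, 0], 1],
  [[0, 0, 0], [0.02, -0.002, 0], 1],
  [[0, 0, 0], [0.03, -0.004, 0], 1],
])

```text
time: 7.75
tool_pos: [0.5208, -0.0161, 0.0162]
tcp_rot: [-0.187, -3.13, -0.0]
wrist_force: [-10.8, 1.7, 9.5]
width: 0.001
```

```bash
python3 fence.py 3
```

```text
board far edge hx (98%) 0.0947
bare base px 0 
pawn-top px 488
[-9.82553168  1.4401057   7.73203457] [ 0.52081684 -0.01612379  0.01622719]
```

move_arm([
  [[0, 0, 0], [0.01, -0.001, 0], 1],
  [[0, 0, 0], [0.02, -0.002, 0], 1],
  [[0, 0, 0], [0.02, -0.002, 0], 1],
])

```text
time: 8.18
tool_pos: [0.5209, -0.0161, 0.016]
tcp_rot: [-0.186, -3.127, -0.0]
wrist_force: [-14.4, 1.2, 10.6]
width: -0.007
```

Run:
```python
from h import *
snap('scene','scene4'); print(status.read_state()['wrist_force'],status.read_state()['tool_pos'])
cv2.imwrite('pics/c4.png',cv2.convertScaleAbs(cv2.resize(cv2.imread('pics/scene4.png')[190:370,220:440],(733,600),interpolation=3),alpha=1.3))
```

```text
[-15.38344174   1.41190522  10.97703076] [ 0.52086041 -0.01615628  0.01599841]
```

View pics/c4.png

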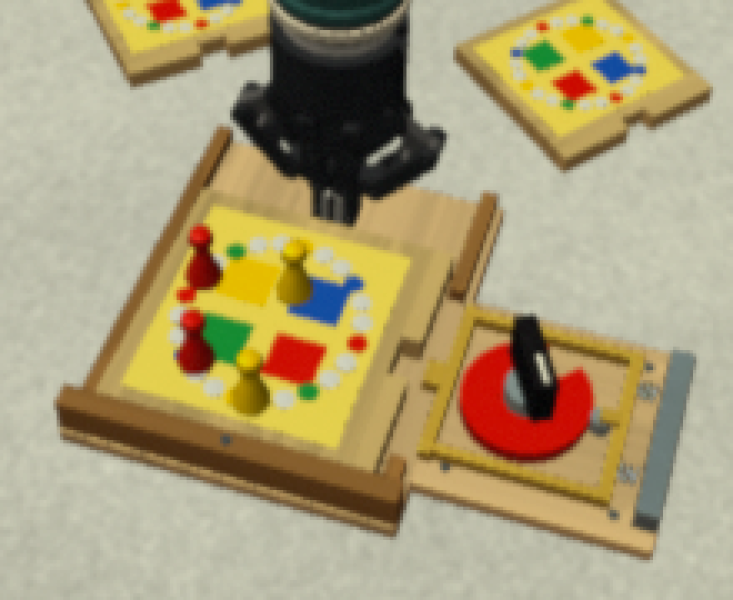

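The board is hard against the fence: 15 N with no travel over the last 5 mm commanded. All four pawns are upright and the slot faces the tongue. Next I'll back off and measure the bar.

move_arm([
  [[0, 0, 0], [-0.04, 0.005, 0], 1],
  [[0, 0, 0], [-0.1, 0.012, 0], 1],
  [[0, 0, 0], [-0.3, 0.035, 0], 1],
  [[0, 0, 0], [-0.35, 0.04, 0.3], 1],
  [[0, 0, 0], [-0.35, 0.04, 0.7], 1],
  [[0, 0, 0], [-0.35, 0.04, 1], 1],
  [[0, 0, 0], [-0.35, 0.04, 1], 1],
])

```text
time: 9.1
tool_pos: [0.4943, -0.0129, 0.1203]
tcp_rot: [0.186, 3.126, -0.0]
wrist_force: [0.4, 0.3, -0.1]
width: 0.002
```

Run:
```python
from h import *
for f,n in(('top0','top'),('scene4','scene')):
    z=np.load(f'/tmp/{f}.npz'); P=cloud(n,z['d']); 
    near=np.linalg.norm(P[...,:2]-[.629,.114],axis=-1)<.045
    m=near&(P[...,2]>.063)&(P[...,2]<.076); q=P[m]
    r=cv2.minAreaRect(q[:,:2].astype(np.float32)); v=np.linalg.svd(q[:,:2]-q[:,:2].mean(0))[2][0]
    print(f,m.sum(),q.mean(0).round(4),np.round(r[0],4),np.round(r[1],4),r[2],np.degrees(np.arctan2(v[1],v[0])))
    hsv=cv2.cvtColor(z['p'],cv2.COLOR_RGB2HSV); m=near&((hsv[...,0]<8)|(hsv[...,0]>172))&(hsv[...,1]>170)&(P[...,2]<.035)
    c,rad=cv2.minEnclosingCircle(P[m][:,:2].astype(np.float32)); print('disc',np.round(c,4),rad)
```

```text
top0 127 [0.6291 0.1138 0.0696] [0.6293 0.1141] [0.05   0.0139] 21.796438217163086 -158.29187465122317
disc [0.6292 0.1126] 0.036604490131139755
scene4 192 [0.6323 0.1129 0.0681] [0.6309 0.1128] [0.0489 0.0143] 20.569698333740234 22.108730957539812
disc [0.6301 0.1146] 0.040105096995830536
```

move_arm([
  [[0, 0, 0.1], [0, 0.1, 0.4], -1],
  [[0, 0, 0.2], [0.3, 0.4, 0.4], -1],
  [[0, 0, 0.314], [0.6, 0.8, 0.4], -1],
  [[0, 0, 0.314], [0.9, 1, 0.4], -1],
  [[0, 0, 0.314], [0.9, 1, 0.4], -1],
])

```text
time: 9.72
tool_pos: [0.5821, 0.0888, 0.1553]
tcp_rot: [-0.587, 3.086, 0.0]
wrist_force: [-0.2, -0.1, -0.6]
width: 0.998
```

move_arm([
  [[0, 0, 0], [0.24, 0.13, -0.1], -0.1],
  [[0, 0, 0], [0.48, 0.26, -0.2], -0.1],
  [[0, 0, 0], [0.48, 0.26, -0.2], -0.1],
  [[0, 0, 0], [0.48, 0.26, -0.2], -0.1],
])

```text
time: 10.22
tool_pos: [0.6272, 0.1126, 0.1356]
tcp_rot: [0.583, -3.085, 0.0]
wrist_force: [0.5, -0.7, -0.4]
width: 0.545
```

Run:
```python
from h import *
s=status.read_state();print(s['tool_pos'],s['tcp_rot'],s['width'],s['q']); r=s['tcp_rot']; print(cv2.Rodrigues(r)[0][:,1])
```

```text
[0.62716811 0.11259775 0.13561235] [ 5.83412194e-01 -3.08499660e+00  3.45579444e-04] 0.5445108444611755 [ 1.38724151e-01  2.67944759e-01  1.78188977e+00 -3.51370060e-04
  1.09366062e+00 -1.80572146e+00]
[-3.65165717e-01  9.30942522e-01  1.39595443e-04]
```

move_arm([
  [[0, 0, 0], [0.025, 0.01, -0.3], -0.1],
  [[0, 0, 0], [0.025, 0.01, -0.6], -0.1],
  [[0, 0, 0], [0.025, 0.01, -0.85], -0.1],
  [[0, 0, 0], [0.025, 0.01, -0.93], -0.1],
  [[0, 0, 0], [0.025, 0.01, -0.93], -0.1],
])

```text
time: 10.85
tool_pos: [0.6303, 0.1139, 0.0434]
tcp_rot: [0.583, -3.086, 0.0]
wrist_force: [-0.2, -0.8, 0.4]
width: 0.551
```

move_arm([
  [[0, 0, 0], [0, 0, 0], 0.3],
  [[0, 0, 0], [0, 0, 0], 0.5],
  [[0, 0, 0], [0, 0, 0], 1],
  [[0, 0, 0], [0, 0, 0], 1],
  [[0, 0, 0], [0, 0, 0], 1],
], grip_force=30)

```text
time: 11.48
tool_pos: [0.6316, 0.115, 0.0447]
tcp_rot: [-0.584, 3.085, 0.001]
wrist_force: [-2.9, 1.6, 6.5]
width: 0.158
```

move_arm([
  [[0, 0, -0.04], [0, 0, 0], 1],
  [[0, 0, -0.09], [0, 0, 0], 1],
  [[0, 0, -0.14], [0, 0, 0], 1],
  [[0, 0, -0.19], [0, 0, 0], 1],
  [[0, 0, -0.24], [0, 0, 0], 1],
  [[0, 0, -0.29], [0, 0, 0], 1],
  [[0, 0, -0.34], [0, 0, 0], 1],
  [[0, 0, -0.39], [0, 0, 0], 1],
  [[0, 0, -0.44], [0, 0, 0], 1],
  [[0, 0, -0.48], [0, 0, 0], 1],
  [[0, 0, -0.48], [0, 0, 0], 1],
])

```text
time: 12.85
tool_pos: [0.6315, 0.1128, 0.0447]
tcp_rot: [0.593, 3.084, -0.003]
wrist_force: [-2.2, -4.7, 7.3]
width: 0.157
```

Run:
```python
from h import *
s=status.read_state();print(s['tool_pos'],s['wrist_force'],s['torque'],s['width'],s['q'][5]); j=cv2.Rodrigues(s['tcp_rot'])[0][:,1]; print(np.degrees(np.arctan2(j[1],j[0])))
snap('scene','scene5')
cv2.imwrite('pics/c5.png',cv2.convertScaleAbs(cv2.resize(cv2.imread('pics/scene5.png')[235:375,240:440],(800,560),interpolation=3),alpha=1.3))
```

```text
[0.63150005 0.11280142 0.04465266] [-2.15176479 -4.74429673  7.32173035] [-0.90591238  0.38309533 -0.16606023] 0.1569297796185886 -1.049685286827453
68.23317498738285
```

View pics/c5.png

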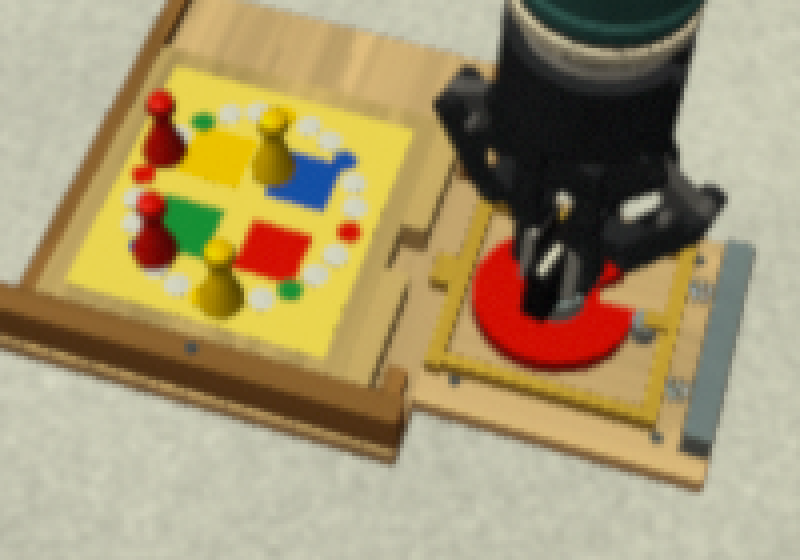

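The notch (crop (615,290)) is now just short of the roller (640,322), the pawns are standing and the bar is firmly gripped. I'll turn the rest in small steps.

move_arm([
  [[0, 0, -0.03], [0, 0, 0], 1],
  [[0, 0, -0.06], [0, 0, 0], 1],
  [[0, 0, -0.09], [0, 0, 0], 1],
  [[0, 0, -0.12], [0, 0, 0], 1],
  [[0, 0, -0.15], [0, 0, 0], 1],
  [[0, 0, -0.17], [0, 0, 0], 1],
  [[0, 0, -0.17], [0, 0, 0], 1],
])

```text
time: 13.78
tool_pos: [0.6311, 0.1121, 0.0447]
tcp_rot: [0.998, 2.977, -0.005]
wrist_force: [-2.4, -7.3, 8.0]
width: 0.159
```

```bash
cat > st.py <<'E'
from h import *
import sys
s=status.read_state();print(s['tool_pos'],s['wrist_force'],s['torque'],s['width']); j=cv2.Rodrigues(s['tcp_rot'])[0][:,1]; print(np.degrees(np.arctan2(j[1],j[0])))
o=np.array([.5923,-.0274]); hx=np.array([.993,-.117]); hy=np.array([.117,.993])
def foll(p,d):
    P=cloud('scene',d);X=(P[...,:2]-o)@hx; Y=(P[...,:2]-o)@hy
    h=cv2.cvtColor(p,cv2.COLOR_RGB2HSV); m=(h[...,0]>18)&(h[...,0]<32)&(h[...,1]>140)&(Y>.09)&(Y<.215)&(abs(X-.02)<.06)&(P[...,2]<.035)
    a=m&(Y<.12)&(X<.06)&(X>-.02);b=m&(Y>.17)&(X>.03); return m.sum(),np.median(Y[a]).round(4),np.median(Y[b]).round(4)
z=np.load('/tmp/scene4.npz');print('before',foll(z['p'],z['d'])); p,d=snap('scene',sys.argv[1]);print('now',foll(p,d))
E
python3 st.py scene6
```

```text
[0.63114447 0.11211224 0.04467048] [-2.35837402 -7.2712925   7.98037884] [-1.26119847  0.60662792 -0.3340906 ] 0.15853852223389156
52.924360873116186
before (np.int64(949), np.float64(0.0984), np.float64(0.1939))
now (np.int64(766), np.float64(0.0958), np.float64(0.191))
```

move_arm([
  [[0, 0, -0.02], [0, 0, 0], 1],
  [[0, 0, -0.04], [0, 0, 0], 1],
  [[0, 0, -0.05], [0, 0, 0], 1],
  [[0, 0, -0.05], [0, 0, 0], 1],
])

```text
time: 14.32
tool_pos: [0.631, 0.112, 0.0447]
tcp_rot: [1.114, 2.936, -0.005]
wrist_force: [-4.0, -6.2, 8.5]
width: 0.155
```

```bash
python3 st.py scene7
```

```text
[0.63096442 0.11196006 0.04466921] [-4.01967458 -6.20016099  8.53669528] [-1.33966115  0.66410513 -0.16188606] 0.1548836003343311
48.45357895252657
before (np.int64(949), np.float64(0.0984), np.float64(0.1939))
now (np.int64(585), np.float64(0.0909), np.float64(0.1838))
```

Run:
```python
from h import *
a=cv2.imread('pics/scene7.png')[275:365,325:440]; cv2.imwrite('pics/c7.png',cv2.convertScaleAbs(cv2.resize(a,(766,600),interpolation=3),alpha=1.3))
```

```text
(no output)
```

View pics/c7.png

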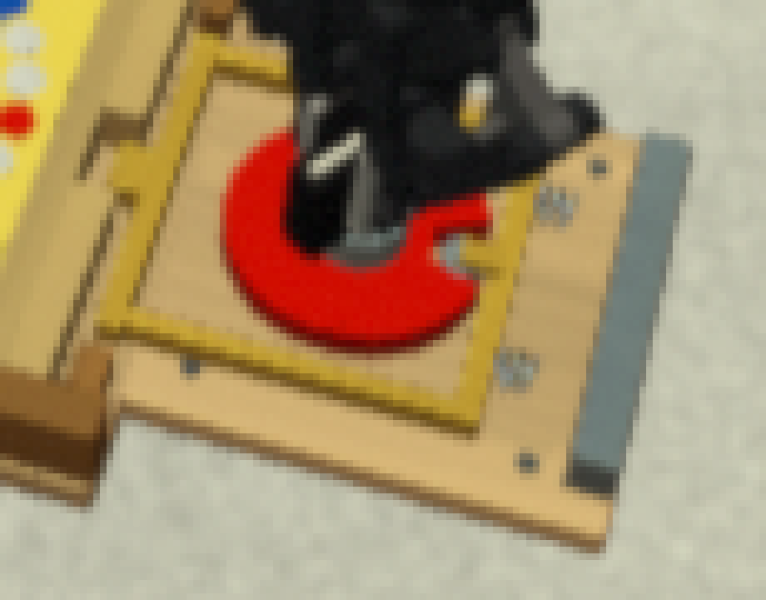

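The roller sits in the notch (460,250) and the tongue (130,165) is at the slot. I'll check the travel more precisely before releasing.

```bash
cat > f.py <<'E'
from h import *
import sys
# brass bars: cast brass pixels on the plane of the frame's top, histogram in holder y along two strips
o=np.array([.5923,-.0274]); hx=np.array([.993,-.117]); hy=np.array([.117,.993])
for f in sys.argv[1:]:
    z=np.load(f'/tmp/{f}.npz'); h=cv2.cvtColor(z['p'],cv2.COLOR_RGB2HSV); P=cloud('scene',z['d'])
    X=(P[...,:2]-o)@hx; Y=(P[...,:2]-o)@hy
    m=(h[...,0]>17)&(h[...,0]<33)&(h[...,1]>150)&(P[...,2]>.017)&(P[...,2]<.03)
    a=m&(X>.035)&(X<.06)&(Y>.078)&(Y<.12); b=m&(X>.035)&(X<.06)&(Y>.165)&(Y<.21); t=m&(abs(X-.02)<.007)&(Y>.06)&(Y<.105)
    print(f,'inner',a.sum(),np.mean(Y[a]).round(4),'outer',b.sum(),np.mean(Y[b]).round(4),'tongue tip',np.min(Y[t]).round(4) if t.any() else None)
E
python3 f.py scene0 scene4 scene6 scene7
```

```text
scene0 inner 52 0.0986 outer 50 0.1966 tongue tip 0.0852
scene4 inner 52 0.0993 outer 46 0.1966 tongue tip 0.0853
scene6 inner 51 0.0959 outer 47 0.1932 tongue tip 0.0823
scene7 inner 51 0.0877 outer 49 0.1853 tongue tip 0.0733
```

move_arm([
  [[0, 0, -0.015], [0, 0, 0], 1],
  [[0, 0, -0.025], [0, 0, 0], 1],
  [[0, 0, -0.025], [0, 0, 0], 1],
])

```text
time: 14.75
tool_pos: [0.6308, 0.1119, 0.0446]
tcp_rot: [1.171, 2.914, -0.006]
wrist_force: [-4.0, -6.4, 8.9]
width: 0.156
```

```bash
python3 st.py scene8|head -2;python3 f.py scene8
```

```text
[0.6308374  0.11192343 0.04464188] [-3.98434884 -6.41493338  8.93449753] [-1.36855682  0.75203745 -0.06826891] 0.15577496078494152
46.23217299657769
scene8 inner 48 0.0878 outer 49 0.1852 tongue tip 0.0735
```

The follower has bottomed, with no further travel. Releasing the bar and retreating straight up.

move_arm([
  [[0, 0, 0], [0, 0, 0], 0.4],
  [[0, 0, 0], [0, 0, 0], 0.1],
  [[0, 0, 0], [0, 0, 0], 0],
  [[0, 0, 0], [0, 0, 0], 0],
  [[0, 0, 0], [0, 0, 0.3], 0],
  [[0, 0, 0], [0, 0, 0.7], 0],
  [[0, 0, 0], [0, 0, 1], 0],
  [[0, 0, 0], [0, 0, 1], 0],
])

```text
time: 15.8
tool_pos: [0.6335, 0.1149, 0.147]
tcp_rot: [1.17, 2.909, 0.005]
wrist_force: [0.5, 0.4, 0.1]
width: 0.497
```

move_arm([
  [[0, 0, 0], [-0.3, 0.4, 0.3], 0],
  [[0, 0, 0], [-0.6, 0.8, 0.6], 0],
  [[0, 0, 0], [-0.8, 1, 0.8], 0],
  [[0, 0, 0], [-0.8, 1, 0.8], 0],
])

```text
time: 16.3
tool_pos: [0.5503, 0.2161, 0.224]
tcp_rot: [1.167, 2.915, 0.002]
wrist_force: [0.0, -0.5, -0.1]
width: 0.503
```

```bash
python3 st.py scene9|head -2;python3 f.py scene9
python3 - <<'E'
from h import *
snap('top','top9')
z=np.load('/tmp/scene9.npz'); P=cloud('scene',z['d']); q=P[(np.linalg.norm(P[...,:2]-[.63,.1135],axis=-1)<.045)&(P[...,2]>.063)&(P[...,2]<.076)]
v=np.linalg.svd(q[:,:2]-q[:,:2].mean(0),full_matrices=False)[2][0]; print('bar',len(q),np.degrees(np.arctan2(v[1],v[0])))
a=cv2.imread('pics/scene9.png')[150:370,110:550]; cv2.imwrite('pics/c9.png',cv2.convertScaleAbs(cv2.resize(a,(800,400),interpolation=3),alpha=1.3))
E
```

```text
[0.55025763 0.21607458 0.22399508] [ 0.01352461 -0.51148393 -0.14806082] [-0.0085748   0.05049618  0.03186116] 0.5031377488471117
46.35748899734793
scene9 inner 53 0.0878 outer 52 0.1853 tongue tip 0.0731
bar 200 -43.71004074840986
```

View pics/c9.png

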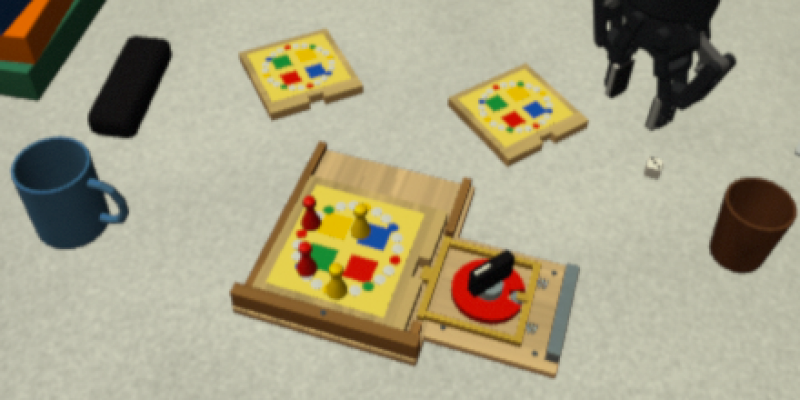

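The tongue is in the slot, the roller is in the notch, all four pawns are upright, the other things are where they were, and the arm is clear.

```bash
python3 -c "
from h import *
print(order.finish_job())"
```

```text
the job is handed in; nothing more can be done
None
```

The board is home and locked, and the job was handed in at about 16.5 s on the robot's clock. `finish_job` gave no verdict.

**Board:** I pushed it about 48 mm with the closed fingertips until it was hard against the far fence. The push force rose to 15 N with no movement over the last 5 mm or so commanded.

**Cam:** I pinched the bar and turned it about 65° clockwise, from an estimated 0.5 to 1.6 rad. I had no direct reading of the cam angle. The roller dropped into the notch and the tongue entered the slot, and a further 2° of turn produced no more travel.

**Last checks:**
- **Follower:** It has moved 11 to 12 mm from its start, more than the roughly 11 mm at most it could reach with the board not home, and it stayed there after release.
- **Pawns and bystanders:** All four pawns are upright. The mug, case, die and cup look undisturbed in the last picture; I didn't measure their positions.
- **Arm:** It is clear of everything, with wrist force near zero.

No check failed. The depth reading put the board's far edge at 95 mm instead of 100 mm when home. I took that as bias in the depth estimate, since the push force and the tongue entering the slot both show the board is home.

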